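Seat a stone cast on the tilted cast holder and hold it for clamping

ROBOT

A 6-joint arm with a two-finger parallel gripper is mounted at the origin on the work surface. World frame = base frame: x ahead of the robot, y to its left, z up, the work surface at z = 0. Lengths are in m, angles in rad, forces in N, time in s.
With the tool pointing down it reaches from about 0.375 to 0.975 m from the base axis. Payload 3.8 kg.
Tool frame: the origin (TCP) lies between the finger pads; the fingertips stand 11 mm ahead of it and the grasp point (between the pads) lies 8 mm behind it; z points along the fingers, x is the direction in which the jaws open and shut, and the axes are right-handed (so a half turn about z gives the same grasp; the last joint's range is limited). The gripper opens to 88 mm and grips with 3 to 60 N. Pads are 18 mm wide; open, the fingers measure 123 mm over their backs; the gripper's body (75 mm by 187 mm) begins 45 mm behind the grasp point.
Start: joints at [-1.231, 0.264, 1.604, -0, 1.274, -0.037], TCP at [0.248, -0.628, 0.25] pointing down, gripper open.
Joint ranges: [-2.63, 2.63], [-0.94, 2.18], [0.31, 2.57], [-1.31, 4.45], [0, 2.66], [-2.55, 2.55]. Speed limits (rad/s): [2.57, 2.57, 3.14, 3.14, 3.14, 3.14].

INTERFACE

Orientations are given as a unit quaternion [x, y, z, w].
In Python, from cell import ctrl gives the robot as it stands.
- The arm moves only by the shell command python3 -m inch 'ROWS' [FORCE]. ROWS is JSON, a list of rows, each a list of 3 entries, a list of its own where there are three numbers: the gripper command: -1 is fully open, 1 is shut, values between are in proportion, then the shift along the tool's x, y, z in cm, then the turn about the tool's z in rad. A call has 1 to 12 rows; each row is the pose to reach, as a shift and turn from the pose commanded when the call began, along the tool's axes at that moment; what a row does not reach only later rows make up. A row lasts 1/10 s, in which the tool goes at most 50 mm and 8.59 degrees, less where a joint would pass 70% of its speed; a pose out of reach is approached as far as the arm can. A call with a gripper value outside its range is refused whole. The fingers move at their own pace and stop on an object; FORCE is the grip in N (left out, the last holds). Time passes only in rows, so rows that repeat a pose let the fingers close. It gives the time, the measured TCP pose, the force and the opening at its end, in the units of the state.
- ctrl.get_state(): the state, without advancing time (a new reading comes with each control period).
- ctrl.camera(name): name is "scene" or "top" or "wrist"; returns a dict with "color" (400x640x3 uint8, blue, green, red), "z_map" (400x640 float32, m along the optical axis (not along the pixel's ray), 0 where there is no reading), "fx", "fy", "cx", "cy" (pixels), "xyz" and "rotation" of the camera in the world. Camera axes: x right, y up, looking along -z (the intrinsics and any distortion apply to the point x, -y, -z); pixel columns grow to the right and rows downward; lengths in m; the calibration is good to about 2 mm. The wrist camera is an equidistant fisheye: a pixel r from the principal point sees the ray r / f radians off the axis. A picture is of the moment at which its call begins.
- ctrl.close_job(): hands the job in, once; it reports no verdict.
The state is a dict: "time_s": time; "joint_positions": joint angles; "qd": joint speeds; "joint_efforts": joint torques, N m; "tool_pos": TCP position; "eef_rot": TCP orientation; "contact_force": force on the tool from outside, world axes, zero at the start; "torque": the same for the moment, N m; "opening": finger opening in m.
Only numpy, scipy, OpenCV 4.12 (cv2) and the standard library are available. Lean on these libraries where they do the work, as an engineer would, in place of code of your own. Each camera call takes 0.05 s, during which the arm holds its last target.

TASK

Pick up the yellow tooth cast and seat it on the cast holder's sloping deck: underside flush, flat heel up against the two fixed jaws at the low edge, centred and square. Press it on gently, without shifting the deck's locked tilt, and finish still gripping it and holding it pressed flush there for the clamp to be tightened: do not let go. Leave the articulator, bowl, spatula and jar alone.

Things in the scene. Friction and masses are not known exactly. Their poses are not given: they have to be found in the camera images.
- cast: Loose tooth cast of yellow stone, 0.12 to 0.22 kg, standing teeth up on the bench. Base 16 mm thick, flat underside, U-shaped from above: 60 mm wide (along y), flat upright parallel sides from x = -26 to 2 mm, flat heel at x = -26, round front to x = 32. Teeth within 26 mm of the middle line, up to 34 mm above the underside. Origin: on the underside. x heel to front, z up. Grip the base across y.
- cast_heel (a point): Middle of the lower edge of the cast's flat heel, at (-26, 0, 0) mm in the cast's frame; axes as the cast's.
- holder: Cast holder (tilting table), fixed to the bench: black round foot, 90 mm across, with a neck carrying the tilting deck on a ball 46 mm above the bench. Origin: centre of the foot's underside. Its x axis points level in the uphill direction of the deck; y along the tilt axis. A brass lock screw sticks out of the neck to +y, to 44 mm from the axis, 38 mm above the bench.
- deck: Tilting aluminium deck of the holder, a disc 84 mm across, 8 mm thick. Origin: the ball's centre, 16 mm below the upper face. z: normal out of the face, leaning 0.2 to 0.5 rad to the holder's -x; x points up the slope, y is level. Its y sides are free. The cast when home has its origin at (-4, 0, 16) mm here and parallel axes. The lock is friction, 1 N m: 24 N at the rim makes it slip.
- deck_face (a point): Centre of the deck's upper face; axes as the deck's.
- deck_rim (a point): Point on the deck's upper face at its high edge, 42 mm from the centre; axes as the deck's.
- jaws (a point): Point on the deck's face midway between the two fixed jaws at the low edge, in the plane of their inner faces, where the heel's middle belongs: (-30, 0, 16) mm in the deck's frame; axes as the deck's. Each steel jaw is 11 mm wide, 7 mm thick, centred 16 mm to either side (y), and stands 12 mm above the face.
- clamp_tip (a point): Tip of the brass clamp screw at the deck's high end, backed off: 39 mm uphill of the face's centre and 9 mm above the face; axes as the deck's. Behind it (uphill) are its 18 mm wide block and knob, out to 77 mm from the centre, at most 18 mm above the face. It is not to be turned.
- articulator: Black metal articulator with white casts, about 110 by 115 by 122 mm high, loose bystander. Origin: centre of its underside.
- bowl: Green rubber mixing bowl, 116 mm across and 70 mm high, loose bystander. Origin: centre of its underside.
- spatula: Plaster spatula with wooden handle and steel blade, 205 mm long, lying on the bench, loose bystander. Origin: about its middle, on the underside.
- jar: Small amber glass jar with white cap, 42 mm across and 50 mm high, loose bystander. Origin: centre of its underside.

How it is judged:
By the outcome, as a careful person would: the job done as asked, in the order asked, and still so for the second after the job is handed in, while the arm keeps its last pose, push and grip.
It also fails if it takes over 38 s, if anything falls off the work surface, if the arm or the gripper's body presses on something with over 40 N, if the wrist force passes 120 N, or if a joint passes its speed limit or range.

## Working session

There is one attempt and no reset: what is moved stays moved. The work goes in short steps, Python scripts to look and compute and a shell command to move; the robot and the scene stay as the last step left them, time stands still between calls to the robot, and variables do not carry over. Pictures are saved under pics/ and viewed, and the job is handed in when it is done.

```bash
ls; mkdir -p pics; cat > h.py <<'E'
import numpy as np,cv2
from scipy.spatial.transform import Rotation as R
from cell import ctrl
def cam(n,save=None):
    c=ctrl.camera(n)
    if save: cv2.imwrite('pics/'+save+'.png',c['color'])
    return c
def rot(c):
    r=np.array(c['rotation'],float)
    return r if r.shape==(3,3) else R.from_quat(r).as_matrix()
def cloud(c,fish=False):
    z=c['z_map'];v,u=np.mgrid[:z.shape[0],:z.shape[1]]
    a=(u-c['cx'])/c['fx'];b=(v-c['cy'])/c['fy']
    if fish:
        r=np.hypot(a,b);s=np.where(r>1e-6,np.tan(np.minimum(r,1.5))/np.maximum(r,1e-6),1);a=a*s;b=b*s
    P=np.stack([a*z,-b*z,-z],-1)
    W=P@rot(c).T+np.array(c['xyz'])
    W[z<=0]=np.nan
    return W
E
python3 - <<'E'
from h import *
print(ctrl.get_state())
for n in ['scene','top','wrist']:
    c=cam(n,n+'0');print(n,{k:v for k,v in c.items() if k not in('color','z_map')},c['z_map'].min(),c['z_map'].max())
    np.savez(n+'0.npz',**c)
E
```

```text
pics
{'time_s': 0.0, 'joint_positions': array([-1.23089181e+00,  2.64759292e-01,  1.60534300e+00, -2.20593890e-05,
        1.27371621e+00, -3.69095419e-02]), 'qd': array([ 3.92863691e-05, -2.79101548e-04, -1.56183655e-03, -1.10812899e-03,
        1.26391385e-03, -4.31008590e-04]), 'joint_efforts': array([-1.57557908e-03, -5.02117109e+01, -3.56872523e+01,  7.25619402e-02,
        2.93374783e-02, -1.46619282e-04]), 'tool_pos': array([ 0.24813192, -0.62700722,  0.24840059]), 'eef_rot': array([ 8.27032119e-01, -5.62153569e-01, -9.02954532e-04, -6.50682326e-04]), 'contact_force': array([-0.2212867 , -0.23556242, -0.40796075]), 'torque': array([0.02969368, 0.02405547, 0.05962498]), 'opening': 0.0886555995135771}
scene {'fx': 508.8729060098746, 'fy': 508.8729060098746, 'cx': 310.04859734443414, 'cy': 195.09740238674917, 'xyz': array([1.32472001, 0.31766149, 1.14787448]), 'rotation': array([0.16244934, 0.25174563, 0.80436452, 0.51306147])} 0.0 3.201107
top {'fx': 434.4742013103424, 'fy': 434.4742013103424, 'cx': 318.22677067881887, 'cy': 198.56624384166167, 'xyz': array([ 3.86031024e-01, -7.36272116e-04,  1.48946531e+00]), 'rotation': array([ 0.06114638, -0.05898632, -0.69707029,  0.71195136])} 0.0 2.4003282
wrist {'fx': 309.70691628693146, 'fy': 309.70691628693146, 'cx': 320.83166088917716, 'cy': 193.664839857696, 'xyz': array([ 0.32076075, -0.5980692 ,  0.38339227]), 'rotation': array([-0.12564093,  0.08676954, -0.55518102,  0.81759369])} 0.0 1.6316857
```

View pics/scene0.png

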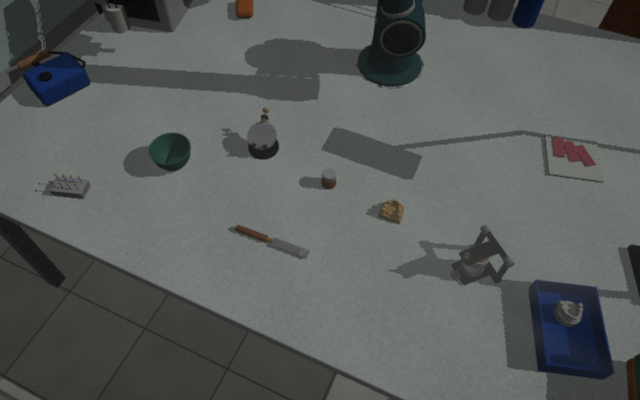

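View pics/top0.png

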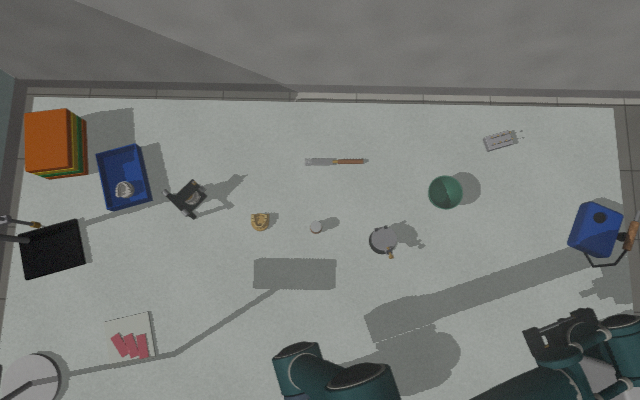

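View pics/wrist0.png

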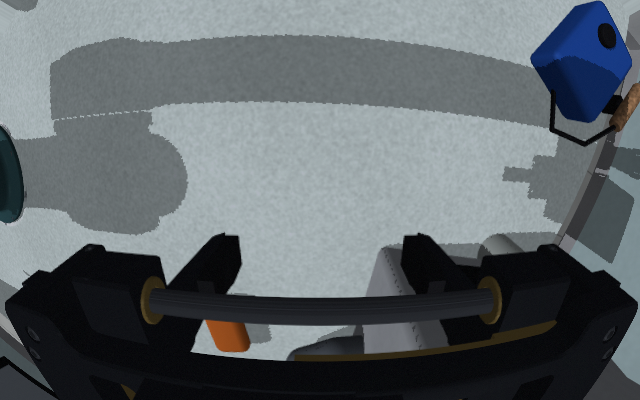

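Scene picture: cast near (392,211), holder (263,140), jar (329,178). Top picture: cast (260,221), holder (382,239), jar (317,227). Next I'll measure the clouds.

```bash
python3 - <<'E'
from h import *
ims=[]
for n,(u,v) in {'top':(260,221),'scene':(392,211)}.items():
    c=dict(np.load(n+'0.npz'));ims.append(cv2.resize(c['color'][v-25:v+25,u-25:u+25],(400,300)if 0 else (300,300),interpolation=cv2.INTER_CUBIC))
for n,(u,v) in {'top':(382,239),'scene':(263,140)}.items():
    c=dict(np.load(n+'0.npz'));ims.append(cv2.resize(c['color'][v-25:v+25,u-25:u+25],(300,300),interpolation=cv2.INTER_CUBIC))
cv2.imwrite('pics/z0.png',np.vstack([np.hstack(ims[:2]),np.hstack(ims[2:])]))
for n,us in {'top':dict(cast=(260,221),holder=(382,239)),'scene':dict(cast=(392,211),holder=(263,140))}.items():
    c=dict(np.load(n+'0.npz'));W=cloud(c)
    for k,(u,v) in us.items():
        w=W[v-22:v+22,u-22:u+22].reshape(-1,3);b=w[(w[:,2]<0.008)];w=w[w[:,2]>0.008]
        print(n,k,len(w),np.nanmedian(b[:,2]),w.min(0),w.max(0),w.mean(0))
        if k=='holder':
            # deck face: RANSAC-ish plane fit
            d=w[(w[:,2]>.035)]
            best=None;rng=np.random.default_rng(0)
            for i in range(800):
                p=d[rng.choice(len(d),3,replace=False)];nn=np.cross(p[1]-p[0],p[2]-p[0]);
                if np.linalg.norm(nn)<1e-5: continue
                nn/=np.linalg.norm(nn); nn*=np.sign(nn[2])
                if nn[2]<.8: continue
                m=abs((d-p[0])@nn)<.0015
                if best is None or m.sum()>best.sum():best=m
            q=d[best];ce=q.mean(0);nn=np.linalg.svd(q-ce)[2][2];nn*=np.sign(nn[2])
            print('plane',best.sum(),len(d),ce,nn,'tilt',np.arccos(nn[2]),'az uphill',np.arctan2(-nn[1],-nn[0]))
E
```

```text
top cast 277 -0.00031171605823820947 [0.52326932 0.15622731 0.00806113] [0.58519353 0.25691599 0.03744085] [0.55646369 0.20454517 0.02058714]
top holder 642 -0.00044279138156799736 [ 0.43816714 -0.25471528  0.00830225] [ 0.58124711 -0.14209333  0.11101648] [ 0.49700667 -0.20983184  0.05699162]
plane 190 546 [ 0.50235817 -0.2133037   0.06105616] [0.32850285 0.09561332 0.93965098] tilt 0.3491875715932827 az uphill -2.858359763689822
scene cast 399 -0.0006476148032383833 [0.5267138  0.17793568 0.00809315] [0.58817924 0.23790607 0.03781673] [0.56324755 0.20783687 0.02050597]
scene holder 937 -0.0004002851518689621 [ 0.45094424 -0.25334588  0.00800848] [ 0.54999906 -0.16342442  0.09157974] [ 0.50938737 -0.20553654  0.04847974]
plane 264 687 [ 0.50395488 -0.2084725   0.06204093] [0.31831403 0.07941899 0.94465274] tilt 0.33426182747784916 az uphill -2.897085694686792
```

View pics/z0.png

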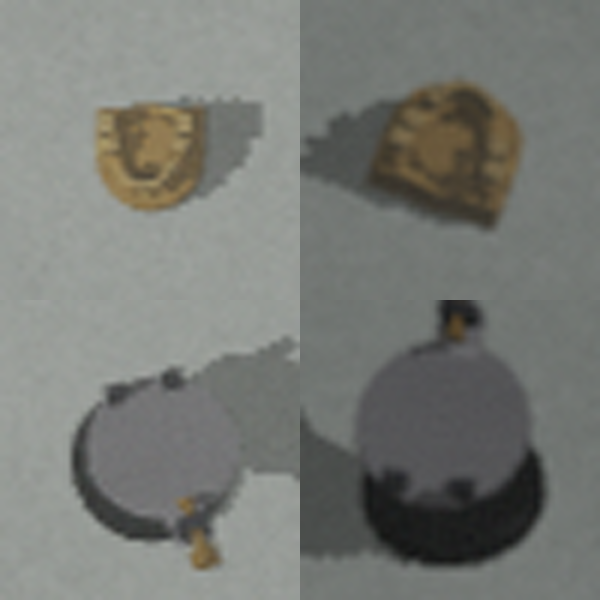

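```bash
cat >> h.py <<'E'
def goto(p,yawx=None):
    """print inch shift (cm) & turn for world TCP p, tool-x heading yawx (world)"""
    s=ctrl.get_state();M=R.from_quat(s['eef_rot']).as_matrix()
    d=M.T@(np.array(p)-s['tool_pos'])*100
    h=np.arctan2(M[1,0],M[0,0]);t=0 if yawx is None else -((yawx-h+np.pi/2)%np.pi-np.pi/2)
    print('shift cm',d.round(2),'turn',round(t,3),'now',s['tool_pos'].round(4),'head',round(h,4),'z',M[:,2].round(4),'F',s['contact_force'].round(2),'T',s['torque'].round(3),'open',round(s['opening'],4),'t',s['time_s'])
E
python3 - <<'E'
from h import *
goto([.50,.205,.2],-np.pi/2)
for n in ['top','scene']:
    c=dict(np.load(n+'0.npz'));W=cloud(c);hsv=cv2.cvtColor(c['color'],cv2.COLOR_BGR2HSV)
    u,v={'top':(260,221),'scene':(392,211)}[n]
    m=np.zeros(W.shape[:2],bool);m[v-22:v+22,u-22:u+22]=1
    m&=(W[...,2]>.009)&(W[...,2]<.05);p=W[m]
    m2=abs(p[:,1]-.207)<.034;p=p[m2]
    r=cv2.minAreaRect((p[:,:2]*1000).astype(np.float32));print(n,r)
    print(np.percentile(p,[1,99],axis=0))
E
```

```text
shift cm [-68.1  -54.03   4.99] turn 0.377 now [ 0.2482 -0.6271  0.2487] head -1.194 z [-6.0e-04  1.6e-03 -1.0e+00] F [ 0.13 -0.84 -0.22] T [ 0.049 -0.028 -0.024] open 0.088 t 0.15
top ((554.4969482421875, 204.79685974121094), (61.04148864746094, 58.9951286315918), 2.582655191421509)
[[0.52647524 0.17615799 0.01058699]
 [0.58445329 0.23426986 0.03566757]]
scene ((557.6962890625, 207.35928344726562), (61.20124816894531, 59.64799499511719), 1.9164402484893799)
[[0.53341497 0.17841942 0.00988046]
 [0.5864408  0.236354   0.0351721 ]]
```

```bash
python3 -m inch '[[-1,[-68.1,-54,3],0.38],[-1,[-68.1,-54,3],0.38],[-1,[-68.1,-54,3],0.38],[-1,[-68.1,-54,3],0.38],[-1,[-68.1,-54,3],0.38],[-1,[-68.1,-54,3],0.38],[-1,[-68.1,-54,3],0.38],[-1,[-68.1,-54,3],0.38],[-1,[-68.1,-54,3],0.38],[-1,[-68.1,-54,3],0.38],[-1,[-68.1,-54,3],0.38],[-1,[-68.1,-54,3],0.38]]'
python3 -c "
from h import *
goto([.50,.205,.2],-np.pi/2)"
```

```text
time_s: 1.35
tool_pos: [0.4219, -0.0517, 0.229]
eef_rot: [-0.706, 0.708, -0.0, 0.0]
contact_force: [-0.2, -1.0, -0.8]
opening: 0.0883
shift cm [-25.69  -7.72   2.9 ] turn -0.003 now [ 0.4219 -0.0517  0.229 ] head -1.5742 z [ 8.e-04 -2.e-04 -1.e+00] F [-0.19 -1.   -0.76] T [ 0.03  -0.062 -0.011] open 0.0883 t 1.35
```

```bash
python3 -m inch '[[-1,[-25.7,-7.7,2.9],0],[-1,[-25.7,-7.7,2.9],0],[-1,[-25.7,-7.7,2.9],0],[-1,[-25.7,-7.7,2.9],0],[-1,[-25.7,-7.7,2.9],0],[-1,[-25.7,-7.7,2.9],0],[-1,[-25.7,-7.7,2.9],0],[-1,[-25.7,-7.7,2.9],0]]'
python3 - <<'E'
from h import *
goto([.50,.205,.2],-np.pi/2)
c=cam('wrist','w1');np.savez('w1.npz',**c)
W=cloud(c,True)
print(c['xyz'],np.nanmedian(W[100:150,100:500,2]))
m=(W[...,2]>.009)&(W[...,2]<.05)&(abs(W[...,0]-.557)<.045)&(abs(W[...,1]-.207)<.045)
p=W[m];print(len(p),np.percentile(p,[0.5,99.5],axis=0));print(cv2.minAreaRect((p[:,:2]*1000).astype(np.float32)))
E
```

```text
time_s: 2.15
tool_pos: [0.4992, 0.203, 0.1995]
eef_rot: [-0.706, 0.708, 0.0, -0.001]
contact_force: [0.5, -0.3, 0.4]
opening: 0.0879
shift cm [-0.2  -0.08 -0.05] turn -0.002 now [0.4992 0.203  0.1995] head -1.5727 z [-0.0013 -0.001  -1.    ] F [ 0.54 -0.31  0.42] T [ 0.019  0.037 -0.031] open 0.0879 t 2.15
[0.57740364 0.20331166 0.33421587] 0.00013959594376533602
2924 [[0.52704298 0.17864311 0.01417094]
 [0.58391177 0.23746427 0.03456194]]
((555.7620849609375, 208.12181091308594), (58.29347229003906, 59.3126220703125), 0.2603028416633606)
```

View pics/w1.png

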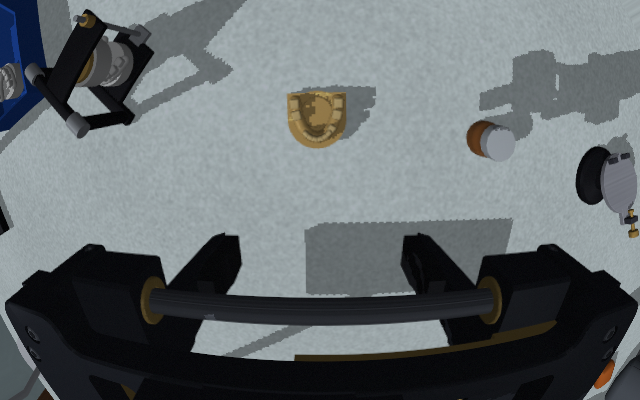

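The wrist picture shows the cast at (317,118), heel away from the base, unobstructed by the jar at (490,140).

```bash
python3 - <<'E'
from h import *
c=dict(np.load('w1.npz'));W=cloud(c,True)
m=(W[...,2]>.012)&(W[...,2]<.05)&(abs(W[...,0]-.557)<.045)&(abs(W[...,1]-.207)<.045)
p=W[m]
b=np.arange(.556,.583,.003);lo=[];hi=[]
for x in b:
    q=p[(p[:,0]>=x)&(p[:,0]<x+.003)];lo.append(q[:,1].min());hi.append(q[:,1].max())
print(np.polyfit(b,lo,1)[0],np.polyfit(b,hi,1)[0],np.mean(lo),np.mean(hi))
b=np.arange(.183,.232,.004);xs=[p[(p[:,1]>=y)&(p[:,1]<y+.004)][:,0].max() for y in b]
print(np.polyfit(b,xs,1)[0],np.mean(xs))
# grip at cast x=-12 -> world x = heel-14mm
goto([np.mean(xs)-.014+.0005,(np.mean(lo)+np.mean(hi))/2,.08],-np.pi/2)
E
```

```text
0.007732161495658197 0.034997018165268 0.17861362341373857 0.23737776825752788
-0.02284525421752013 0.5839147839969258
shift cm [-0.6  -7.13 11.96] turn -0.003 now [0.4992 0.2023 0.1997] head -1.5739 z [-1.e-03 -9.e-04 -1.e+00] F [-0.42 -0.12 -0.59] T [0.053 0.022 0.044] open 0.0882 t 2.2
```

```bash
python3 -m inch '[[-1,[-0.6,-7.1,5],-0.02],[-1,[-0.6,-7.1,8],-0.02],[-1,[-0.6,-7.1,11],-0.02],[-1,[-0.6,-7.1,13],-0.02],[-1,[-0.6,-7.1,13],-0.02],[-1,[-0.6,-7.1,13],-0.02]]' 8
python3 - <<'E'
from h import *
goto([.571,.208,.017],-np.pi/2+.02)
c=cam('wrist','w2')
W=cloud(c,True)
m=(W[...,2]>.009)&(W[...,2]<.05)&(abs(W[...,0]-.557)<.04)&(abs(W[...,1]-.207)<.034)
p=W[m];print(len(p),np.percentile(p,[0.5,99.5],axis=0))
goto([.571,.208,.017],-np.pi/2+.02)
E
```

```text
time_s: 2.8
tool_pos: [0.5707, 0.2076, 0.0704]
eef_rot: [0.712, -0.702, -0.0, 0.0]
contact_force: [0.8, -0.6, 0.2]
opening: 0.0882
shift cm [-0.05 -0.03  5.34] turn -0.005 now [0.5707 0.2076 0.0704] head -1.5556 z [-4.e-04 -2.e-04 -1.e+00] F [ 0.77 -0.59  0.19] T [0.004 0.008 0.008] open 0.0882 t 2.8
6339 [[0.53190169 0.17824644 0.00964094]
 [0.58529844 0.23706145 0.03416377]]
shift cm [0.02 0.08 5.47] turn -0.004 now [0.5717 0.2082 0.0717] head -1.5552 z [ 2.1e-03  6.0e-04 -1.0e+00] F [ 0.26 -0.4   0.37] T [-0.012  0.02  -0.067] open 0.0882 t 2.85
```

View pics/w2.png

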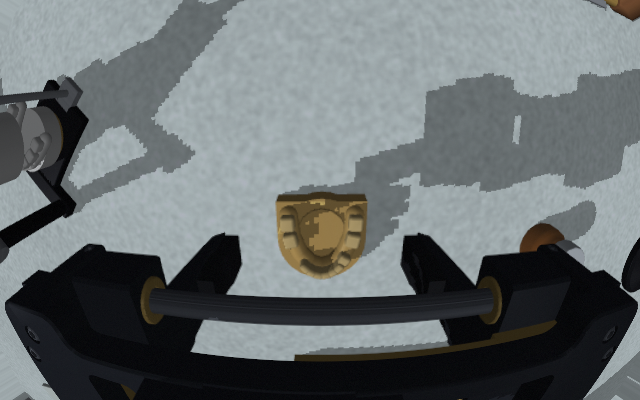

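```bash
python3 -m inch '[[-1,[0,0,2],0],[-1,[0,0,4],0],[-1,[0,0,5.4],0],[-1,[0,0,5.4],0],[-1,[0,0,5.4],0],[1,[0,0,5.4],0],[1,[0,0,5.4],0],[1,[0,0,5.4],0],[1,[0,0,5.4],0],[1,[0,0,5.4],0],[1,[0,0,5.4],0],[1,[0,0,5.4],0]]' 18
python3 -c "
from h import *
goto([.571,.208,.017],-np.pi/2+.02)"
```

```text
time_s: 4.05
tool_pos: [0.5712, 0.2088, 0.0166]
eef_rot: [0.713, -0.701, 0.0, -0.0]
contact_force: [-0.2, -1.6, 4.9]
opening: 0.0595
shift cm [ 0.08  0.02 -0.04] turn -0.003 now [0.5712 0.2088 0.0166] head -1.5538 z [ 8.e-04 -1.e-04 -1.e+00] F [-0.23 -1.61  4.93] T [-0.371  0.154  0.058] open 0.0595 t 4.05
```

```bash
python3 -m inch '[[1,[0,0,-1],0],[1,[0,0,-3],0],[1,[0,0,-6],0],[1,[0,0,-10],0],[1,[0,0,-14],0],[1,[0,0,-16],0],[1,[0,0,-16],0],[1,[0,0,-16],0]]'
python3 - <<'E'
from h import *
c=cam('wrist','w3');np.savez('w3.npz',**c)
goto([.42,-.18,.2],-np.pi/2+.27)
W=cloud(c,True)
tc=ctrl.get_state()['tool_pos']
q=W-tc
m=(abs(q[...,1])<.027)&(q[...,0]>-.06)&(q[...,0]<.03)&(abs(q[...,2])<.035)
m[:, :240]=0;m[:,405:]=0
p=q[m];print(len(p),np.percentile(p,[1,50,99],axis=0))
E
```

```text
time_s: 4.85
tool_pos: [0.5702, 0.2089, 0.1754]
eef_rot: [0.713, -0.701, -0.0, 0.0]
contact_force: [-0.8, 0.7, -2.0]
opening: 0.0596
shift cm [38.6  15.6  -2.52] turn -0.253 now [0.5694 0.2086 0.1741] head -1.554 z [-2.9e-03 -8.0e-04 -1.0e+00] F [ 0.44  0.01 -2.72] T [ 0.035  0.049 -0.042] open 0.0598 t 4.9
8111 [[-0.03216041 -0.02562794 -0.0145429 ]
 [ 0.00363937  0.00032235  0.00354918]
 [ 0.014931    0.02592009  0.01855696]]
```

View pics/w3.png

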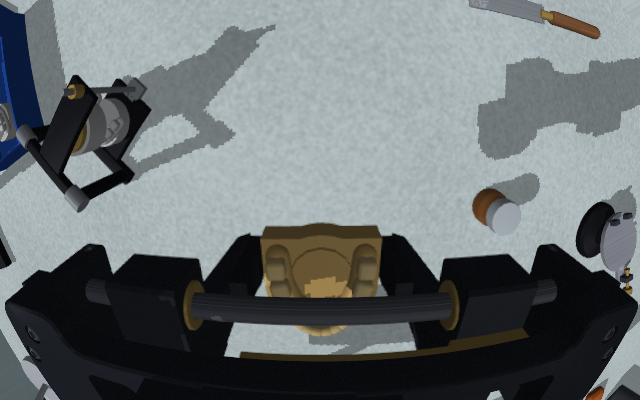

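```bash
python3 -m inch '[[1,[38.6,15.6,-4.5],-0.25],[1,[38.6,15.6,-4.5],-0.25],[1,[38.6,15.6,-4.5],-0.25],[1,[38.6,15.6,-4.5],-0.25],[1,[38.6,15.6,-4.5],-0.25],[1,[38.6,15.6,-4.5],-0.25],[1,[38.6,15.6,-4.5],-0.25],[1,[38.6,15.6,-4.5],-0.25],[1,[38.6,15.6,-4.5],-0.25],[1,[38.6,15.6,-4.5],-0.25],[1,[38.6,15.6,-4.5],-0.25],[1,[38.6,15.6,-4.5],-0.25]]'
python3 - <<'E'
from h import *
c=dict(np.load('w3.npz'));W=cloud(c,True)-np.array([.5698,.2087,.1748])
m=(abs(W[...,1])<.024)&(W[...,0]>.0125)&(W[...,0]<.02)&(W[...,2]<.001)&(W[...,2]>-.03);p=W[m]
print('heel',len(p),np.polyfit(p[:,2],p[:,0],1),p.min(0),p.max(0))
c=cam('wrist','w4');np.savez('w4.npz',**c)
goto([.42,-.18,.22],-np.pi/2+.27)
W=cloud(c,True)
m=(abs(W[...,0]-.5)<.06)&(abs(W[...,1]+.21)<.06)&(W[...,2]>.035)&(W[...,2]<.09)
d=W[m];print(len(d))
best=None;rng=np.random.default_rng(0)
for i in range(1500):
    p=d[rng.choice(len(d),3,replace=False)];nn=np.cross(p[1]-p[0],p[2]-p[0])
    if np.linalg.norm(nn)<1e-5: continue
    nn/=np.linalg.norm(nn); nn*=np.sign(nn[2])
    if nn[2]<.8: continue
    k=abs((d-p[0])@nn)<.001
    if best is None or k.sum()>best.sum():best=k
q=d[best];ce=q.mean(0);nn=np.linalg.svd(q-ce,full_matrices=False)[2][2];nn*=np.sign(nn[2])
print('plane',best.sum(),ce,nn,'tilt',np.arccos(nn[2]),'az',np.arctan2(-nn[1],-nn[0]))
E
```

```text
time_s: 6.1
tool_pos: [0.4209, -0.1784, 0.2195]
eef_rot: [0.795, -0.606, -0.001, -0.0]
contact_force: [-0.0, -0.2, -0.8]
opening: 0.0599
heel 1024 [-0.01045424  0.01342874] [ 0.01250172 -0.02388652 -0.01693415] [0.01539117 0.02333879 0.00095055]
shift cm [ 0.12  0.15 -0.02] turn -0.002 now [ 0.4211 -0.1784  0.2198] head -1.3025 z [-0.0018  0.0013 -1.    ] F [ 0.36  0.45 -2.15] T [ 0.016 -0.069  0.015] open 0.0595 t 6.15
5883
plane 4591 [ 0.50254213 -0.20923615  0.06202632] [0.34151476 0.09252389 0.93531118] tilt 0.36165882357737533 az -2.877021577755373
```

View pics/w4.png

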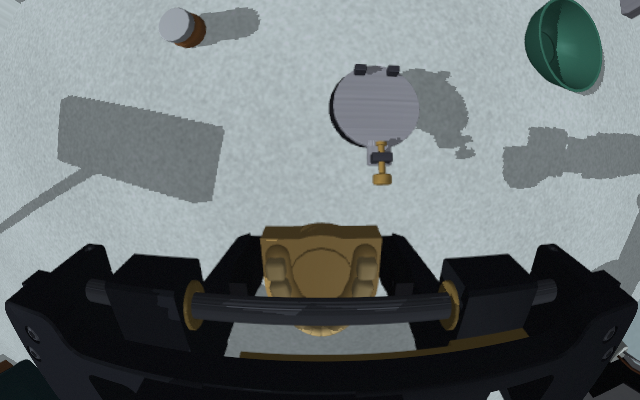

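The wrist picture shows the cast held at (320,275), deck disc at (375,105), jaws (361,70)/(393,70), clamp (381,160). Now the deck frame in detail.

```bash
python3 - <<'E'
from h import *
c=dict(np.load('w4.npz'));W=cloud(c,True)
n=np.array([.34151,.09252,.93531]);ce=np.array([.50254,-.20924,.06203])
x=-n+n*n[2]*0; x=np.array([-n[0],-n[1],0]);x-=n*(x@n);x/=np.linalg.norm(x);y=np.cross(n,x)
D=np.stack([x,y,n],1)
L=(W-ce)@D*1000
r=np.hypot(L[...,0],L[...,1])
f=(abs(L[...,2])<1.5)&(r<55)
P=L[f][:,:2]
(cx,cy),rad=cv2.minEnclosingCircle(P[np.hypot(*P.T)<47].astype(np.float32));print('circ',cx,cy,rad)
# robust: boundary by angle
a=np.arctan2(P[:,1]-cy,P[:,0]-cx);rr=np.hypot(P[:,0]-cx,P[:,1]-cy)
B=[]
for t in np.arange(-np.pi,np.pi,.1):
    k=(a>=t)&(a<t+.1)
    if k.sum()>5 and abs(t)>.5 and abs(abs(t)-np.pi)>.7: i=np.where(k)[0][rr[k].argmax()];B.append(P[i])
B=np.array(B);A=np.c_[2*B,np.ones(len(B))];s=np.linalg.lstsq(A,(B**2).sum(1),rcond=None)[0];print('fit',s[:2],np.sqrt(s[2]+s[0]**2+s[1]**2),len(B))
print('fit R=42:')
from scipy.optimize import least_squares
o=least_squares(lambda q:np.hypot(B[:,0]-q[0],B[:,1]-q[1])-42,[cx,cy],loss='soft_l1');print(o.x,abs(o.fun).mean());c0=o.x
L[...,0]-=c0[0];L[...,1]-=c0[1]
up=(L[...,2]>3)&(L[...,2]<25)
j=up&(L[...,0]<-20)&(L[...,0]>-45)&(abs(L[...,1])<30)
for sgn in(1,-1):
    p=L[j&(sgn*L[...,1]>0)];print('jaw',len(p),np.percentile(p,[2,50,98],axis=0).round(1))
k=up&(L[...,0]>34)&(L[...,0]<85)&(abs(L[...,1])<20);p=L[k];print('clamp',len(p),np.percentile(p,[2,50,98],axis=0).round(1))
for lo,hi in((36,46),(46,56),(56,66),(66,80)):
    q=p[(p[:,0]>lo)&(p[:,0]<hi)]
    if len(q):print(lo,len(q),q.mean(0).round(1))
C=ce+D[:,0]*c0[0]/1000+D[:,1]*c0[1]/1000
print('face centre',C,'ball',C-.016*n, 'az',np.arctan2(x[1],x[0]))
print('jaw mid-width lines; holder foot:')
E
```

```text
circ 0.7384070754051208 -0.4897822439670563 46.13025665283203
fit [-3.12324623  0.72100656] 41.659215875308014 39
fit R=42:
[-3.30376469  0.72896387] 0.35195740479794924
jaw 120 [[-36.5   9.9   3.1]
 [-31.7  14.8  11.2]
 [-29.5  21.1  12.9]]
jaw 110 [[-36.3 -21.3   3.5]
 [-31.6 -16.4  11.4]
 [-29.7 -10.9  13. ]]
clamp 609 [[39.9 -8.2  6.3]
 [56.9 -0.2 14.5]
 [77.2  8.3 17.6]]
36 79 [41.9 -0.2 12. ]
46 192 [52.  -0.2 14.4]
56 115 [59.3  0.1 12.1]
66 223 [72.7 -0.3 14.9]
face centre [ 0.50571316 -0.20913558  0.06086106] ball [ 0.500249  -0.2106159  0.0458961] az -2.8770286824155993
jaw mid-width lines; holder foot:
```

```bash
cat >> h.py <<'E'
C=np.array([.50571,-.20914,.06086]);n_=np.array([.34151,.09252,.93531]);n_/=np.linalg.norm(n_)
x_=np.array([-n_[0],-n_[1],0]);x_-=n_*(x_@n_);x_/=np.linalg.norm(x_);y_=np.cross(n_,x_);D=np.stack([x_,y_,n_],1)
def piv(px,pz,py=0): # pivot in deck-face frame, mm -> TCP world
    return C+D@np.array([px,py,pz])/1000+np.array([0,0,.006])
HEAD=np.arctan2(-y_[1],-y_[0]); HEAD=np.arctan2(y_[1],y_[0])
def where():
    s=ctrl.get_state();return (D.T@(s['tool_pos']-[0,0,.006]-C)*1000).round(2)
E
python3 - <<'E'
from h import *
print(HEAD)
for a in [(-10.5,75),(-10.5,31),(-10.5,25),(-10.5,11),(-15.5,11)]:
    print(a,piv(*a)); goto(piv(*a),HEAD)
M=R.from_quat(ctrl.get_state()['eef_rot']).as_matrix()
print('per mm deck x, n in tool cm:',(M.T@x_*.1).round(4),(M.T@n_*.1).round(4))
E
```

```text
-1.3062323556207027
(-10.5, 75) [ 0.54080242 -0.19963296  0.13329334]
shift cm [  5.24 -10.99   8.63] turn 0.004 now [ 0.4211 -0.1784  0.2198] head -1.3025 z [-0.0018  0.0013 -1.    ] F [ 0.36  0.45 -2.15] T [ 0.016 -0.069  0.015] open 0.0595 t 6.15
(-10.5, 31) [ 0.52577593 -0.20370385  0.09213957]
shift cm [ 5.24 -9.44 12.75] turn 0.004 now [ 0.4211 -0.1784  0.2198] head -1.3025 z [-0.0018  0.0013 -1.    ] F [ 0.36  0.45 -2.15] T [ 0.016 -0.069  0.015] open 0.0595 t 6.15
(-10.5, 25) [ 0.52372686 -0.20425897  0.08652769]
shift cm [ 5.24 -9.23 13.31] turn 0.004 now [ 0.4211 -0.1784  0.2198] head -1.3025 z [-0.0018  0.0013 -1.    ] F [ 0.36  0.45 -2.15] T [ 0.016 -0.069  0.015] open 0.0595 t 6.15
(-10.5, 11) [ 0.51894571 -0.20555426  0.07343331]
shift cm [ 5.24 -8.73 14.62] turn 0.004 now [ 0.4211 -0.1784  0.2198] head -1.3025 z [-0.0018  0.0013 -1.    ] F [ 0.36  0.45 -2.15] T [ 0.016 -0.069  0.015] open 0.0595 t 6.15
(-15.5, 11) [ 0.52345956 -0.20433139  0.07166421]
shift cm [ 5.24 -9.2  14.8 ] turn 0.004 now [ 0.4211 -0.1784  0.2198] head -1.3025 z [-0.0018  0.0013 -1.    ] F [ 0.36  0.45 -2.15] T [ 0.016 -0.069  0.015] open 0.0595 t 6.15
per mm deck x, n in tool cm: [-0.0004  0.0936 -0.0353] [-0.     -0.0353 -0.0936]
```

```bash
python3 -m inch '[[1,[2,-4,1],0],[1,[4,-8,2],0],[1,[5.2,-11,4],0],[1,[5.2,-11,6.5],0],[1,[5.2,-11,8.6],0],[1,[5.2,-10.6,9.8],0],[1,[5.2,-10,11],0],[1,[5.2,-9.6,12.3],0],[1,[5.2,-9.5,12.6],0],[1,[5.2,-9.5,12.6],0],[1,[5.2,-9.5,12.6],0],[1,[5.2,-9.5,12.6],0]]'
python3 - <<'E'
from h import *
print(where())
goto(piv(-10.5,31),HEAD)
for i in range(3):
    c=cam('scene','s5' if i==0 else None);print(where(),ctrl.get_state()['contact_force'].round(2),ctrl.get_state()['torque'].round(3))
v,u=140,263
cv2.imwrite('pics/s5z.png',cv2.resize(c['color'][v-45:v+35,u-50:u+50],(800,640)[:2] if 0 else (750,600),interpolation=cv2.INTER_CUBIC))
c=cam('wrist','w5');print(where());goto(piv(-10.5,31),HEAD)
E
```

```text
time_s: 7.35
tool_pos: [0.5275, -0.2053, 0.0962]
eef_rot: [0.795, -0.607, 0.001, -0.0]
contact_force: [-0.4, -1.3, -2.3]
opening: 0.0598
[-10.22   1.93  35.19]
shift cm [-0.19  0.12  0.4 ] turn 0.002 now [ 0.5275 -0.2053  0.0962] head -1.3042 z [ 2.e-03 -8.e-04 -1.e+00] F [-0.42 -1.31 -2.33] T [ 0.042 -0.025  0.04 ] open 0.0598 t 7.35
[-10.19   1.88  35.07] [ 0.67 -0.18 -1.99] [-0.007 -0.014 -0.012]
[-10.18   1.78  34.95] [-1.32 -0.04 -0.07] [-0.014 -0.025 -0.056]
[-10.14   1.7   34.74] [ 0.57 -0.23 -1.62] [ 0.03  -0.036  0.034]
[-10.1    1.55  34.49]
shift cm [-0.16  0.09  0.34] turn 0.002 now [ 0.527  -0.205   0.0956] head -1.304 z [ 9.e-04 -4.e-04 -1.e+00] F [-0.01  0.96 -1.99] T [-0.052  0.015  0.011] open 0.06 t 7.55
```

View pics/s5z.png

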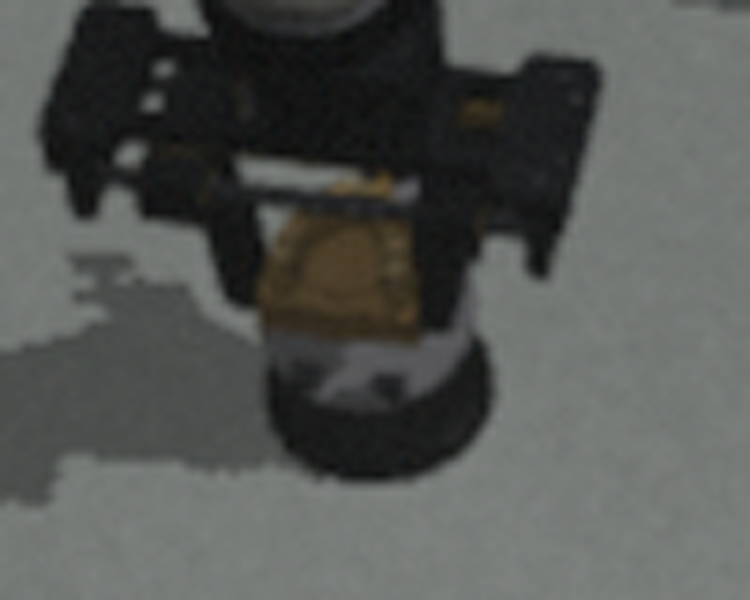

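View pics/w5.png

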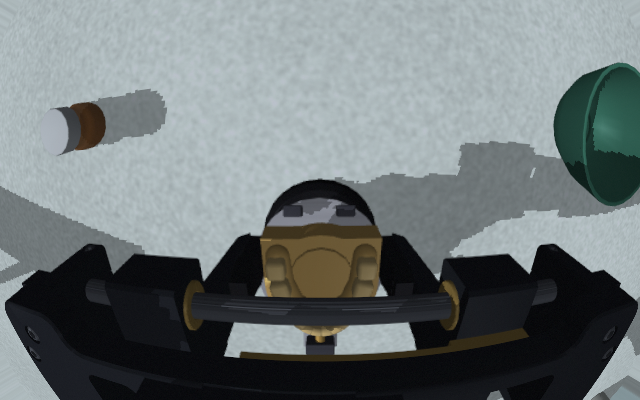

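Scene zoom: the cast hovers above the deck, level. Wrist: jaws at (292,210)/(345,210), midpoint about 2 px left of the cast centre (321), which agrees with a ~1.5 mm y offset. Correct it and settle.

```bash
python3 -m inch '[[1,[0,0,0],0],[1,[0,0,0],0],[1,[0,0,0],0],[1,[0,0,0],0],[1,[0,0,0],0]]'
python3 -c "
from h import *
print(where());goto(piv(-10.5,31),HEAD)"
```

```text
time_s: 8.05
tool_pos: [0.5266, -0.2048, 0.095]
eef_rot: [0.795, -0.607, -0.0, 0.0]
contact_force: [-0.1, -0.4, -2.4]
opening: 0.06
[-9.96  1.28 33.82]
shift cm [-0.13  0.05  0.28] turn 0.002 now [ 0.5266 -0.2048  0.095 ] head -1.304 z [-1.e-04  0.e+00 -1.e+00] F [-0.07 -0.39 -2.44] T [ 0.033 -0.051  0.022] open 0.06 t 8.05
```

```bash
python3 -m inch '[[1,[-0.1,0.08,0.2],0],[1,[-0.1,0.15,0.4],0],[1,[-0.1,0.15,0.5],0],[1,[-0.1,0.15,0.5],0],[1,[-0.1,0.15,0.5],0],[1,[-0.1,0.15,0.5],0],[1,[-0.1,0.15,0.5],0],[1,[-0.1,0.15,0.5],0]]'
python3 -c "
from h import *
print(where());goto(piv(-10.5,25),HEAD)"
```

```text
time_s: 8.85
tool_pos: [0.525, -0.2043, 0.0901]
eef_rot: [0.795, -0.607, 0.0, -0.0]
contact_force: [-0.5, -0.3, -2.2]
opening: 0.06
[-10.34   0.35  28.74]
shift cm [-0.04  0.12  0.36] turn 0.002 now [ 0.525  -0.2043  0.0901] head -1.304 z [ 1.e-04 -1.e-04 -1.e+00] F [-0.48 -0.28 -2.22] T [ 0.055 -0.035  0.003] open 0.06 t 8.85
```

```bash
python3 -m inch '[[1,[-0.02,0.07,0.19],0],[1,[-0.02,0.14,0.37],0],[1,[-0.02,0.21,0.56],0],[1,[-0.02,0.21,0.56],0],[1,[-0.02,0.21,0.56],0]]'
python3 -c "
from h import *
print(where());goto(piv(-10.5,25),HEAD)"
```

```text
time_s: 9.35
tool_pos: [0.5242, -0.2047, 0.0853]
eef_rot: [0.795, -0.607, 0.001, -0.001]
contact_force: [5.0, 2.8, 1.9]
opening: 0.06
[-11.28   0.56  23.99]
shift cm [-0.06  0.04 -0.12] turn 0.002 now [ 0.5242 -0.2047  0.0853] head -1.3042 z [ 2.9e-03 -4.0e-04 -1.0e+00] F [5.02 2.83 1.86] T [ 0.396 -0.604 -0.029] open 0.06 t 9.35
```

```bash
cat >> h.py <<'E'
def tilt(c):
    "cast held pose: heel-face points & base in deck frame"
    W=cloud(c,True);L=(W-C)@D*1000
    hsv=cv2.cvtColor(c['color'],cv2.COLOR_BGR2HSV)
    m=(hsv[...,0]>10)&(hsv[...,0]<30)&(hsv[...,1]>70)
    m[:200]=0;m[330:]=0;m[:,:255]=0;m[:,390:]=0
    m&=(abs(L[...,1])<31)&(L[...,2]<60)&(L[...,2]>-3)
    return L,m
E
python3 - <<'E'
from h import *
c=cam('wrist','w6');np.savez('w6.npz',**c)
print(where(),ctrl.get_state()['contact_force'].round(1))
L,m=tilt(c)
# per-row profile at column 300,320
for u in (285,320,355):
    print(u,[(v,*L[v,u].round(1)) for v in range(222,300,6)])
E
```

```text
[-11.3    0.57  24.  ] [4.7 2.5 3.6]
285 [(222, np.float64(-27.8), np.float64(-21.3), np.float64(-0.5)), (228, np.float64(-25.4), np.float64(-18.8), np.float64(21.2)), (234, np.float64(-22.7), np.float64(-18.0), np.float64(28.3)), (240, np.float64(-20.0), np.float64(-17.6), np.float64(32.1)), (246, np.float64(-16.9), np.float64(-17.7), np.float64(30.7)), (252, np.float64(-14.6), np.float64(-17.1), np.float64(36.6)), (258, np.float64(-11.9), np.float64(-17.0), np.float64(37.5)), (264, np.float64(-8.9), np.float64(-17.1), np.float64(37.0)), (270, np.float64(-7.0), np.float64(-16.5), np.float64(42.5)), (276, np.float64(-2.4), np.float64(-17.4), np.float64(34.4)), (282, np.float64(-0.6), np.float64(-16.8), np.float64(39.9)), (288, np.float64(2.1), np.float64(-16.8), np.float64(40.8)), (294, np.float64(5.2), np.float64(-16.9), np.float64(40.2))]
320 [(222, np.float64(-27.9), np.float64(-0.4), np.float64(0.4)), (228, np.float64(-25.7), np.float64(-0.4), np.float64(26.2)), (234, np.float64(-23.2), np.float64(-0.4), np.float64(33.3)), (240, np.float64(-20.2), np.float64(-0.4), np.float64(32.
[... 656 characters left out ...]
(18.0), np.float64(21.6)), (234, np.float64(-22.9), np.float64(17.1), np.float64(29.4)), (240, np.float64(-20.2), np.float64(16.7), np.float64(33.1)), (246, np.float64(-17.1), np.float64(16.9), np.float64(31.9)), (252, np.float64(-14.7), np.float64(16.4), np.float64(36.3)), (258, np.float64(-11.7), np.float64(16.5), np.float64(36.0)), (264, np.float64(-8.7), np.float64(16.5), np.float64(35.5)), (270, np.float64(-5.5), np.float64(16.7), np.float64(34.4)), (276, np.float64(-2.5), np.float64(16.7), np.float64(34.7)), (282, np.float64(-0.2), np.float64(16.4), np.float64(37.8)), (288, np.float64(2.0), np.float64(16.1), np.float64(40.8)), (294, np.float64(5.1), np.float64(16.2), np.float64(40.4))]
```

View pics/w6.png

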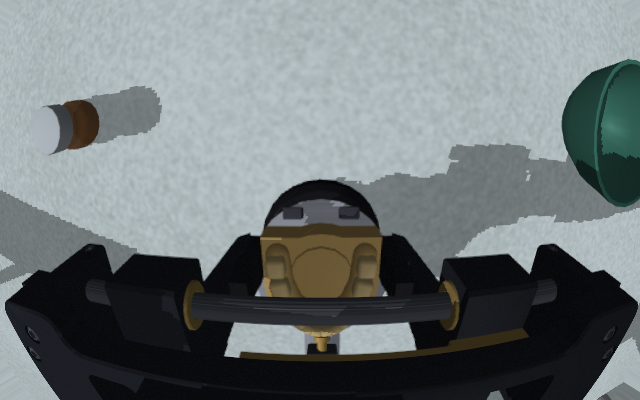

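```bash
python3 -m inch '[[1,[-0.02,0,0],0],[1,[-0.04,0.1,0.14],0],[1,[-0.04,0.15,0.28],0],[1,[-0.04,0.2,0.42],0],[1,[-0.04,0.2,0.5],0],[1,[-0.04,0.2,0.5],0]]' 10
python3 - <<'E'
from h import *
print(where());goto(piv(-10.5,15),HEAD)
c=cam('wrist','w7')
L,m=tilt(c)
print([L[v,320].round(1).tolist() for v in range(222,300,6)])
E
```

```text
time_s: 10.0
tool_pos: [0.5202, -0.2048, 0.0789]
eef_rot: [0.795, -0.607, -0.0, 0.0]
contact_force: [2.7, -0.2, 0.0]
opening: 0.0595
[-9.9  -0.38 16.63]
shift cm [0.04 0.   0.17] turn 0.002 now [ 0.5202 -0.2048  0.0789] head -1.3039 z [-1.1e-03  1.0e-04 -1.0e+00] F [ 2.7  -0.16  0.04] T [-0.063 -0.387  0.06 ] open 0.0595 t 10.0
[[-26.7, -1.4, 0.4], [-24.5, -1.3, 22.3], [-21.7, -1.3, 24.3], [-18.6, -1.3, 23.0], [-16.0, -1.3, 26.8], [-13.0, -1.3, 25.6], [-9.8, -1.3, 24.5], [-6.9, -1.3, 25.0], [-3.8, -1.3, 24.5], [-0.6, -1.3, 24.0], [3.0, -1.3, 22.1], [6.0, -1.3, 22.7], [9.0, -1.3, 23.3]]
```

The cast is swivelling between the pads under about 3 N. Continue.

```bash
python3 -m inch '[[1,[0.02,0.04,0.1],0],[1,[0.02,0.08,0.2],0],[1,[0.02,0.1,0.3],0],[1,[0.02,0.1,0.3],0],[1,[0.02,0.1,0.3],0]]'
python3 - <<'E'
from h import *
print(where());goto(piv(-10.5,11),HEAD)
c=cam('wrist','w8')
L,m=tilt(c)
print([L[v,320].round(1).tolist() for v in range(222,300,6)])
E
```

```text
time_s: 10.55
tool_pos: [0.5196, -0.2051, 0.0762]
eef_rot: [0.795, -0.607, -0.0, 0.0]
contact_force: [3.4, 1.1, -0.1]
opening: 0.06
[-10.22  -0.26  13.89]
shift cm [0.03 0.08 0.28] turn 0.002 now [ 0.5196 -0.2051  0.0762] head -1.304 z [-6.e-04  2.e-04 -1.e+00] F [ 3.44  1.13 -0.15] T [ 0.103 -0.278 -0.003] open 0.06 t 10.55
[[-27.1, -1.3, 0.4], [-24.9, -1.2, 20.2], [-21.9, -1.2, 19.5], [-19.1, -1.2, 22.3], [-16.2, -1.2, 22.6], [-13.2, -1.2, 22.7], [-10.2, -1.2, 22.5], [-7.0, -1.2, 21.3], [-4.1, -1.2, 21.8], [-0.7, -1.2, 20.3], [1.9, -1.2, 22.4], [5.5, -1.1, 20.3], [8.3, -1.1, 22.0]]
```

View pics/w8.png

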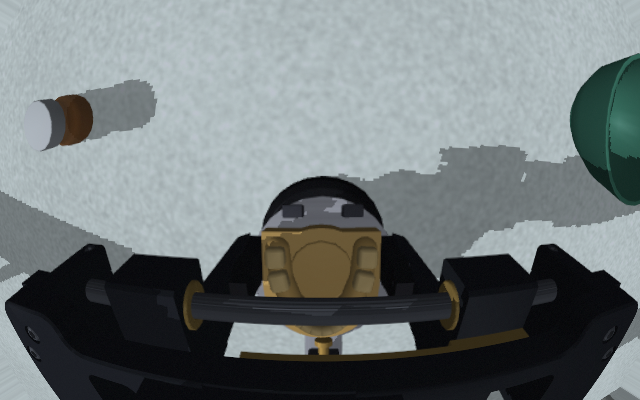

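```bash
python3 -m inch '[[1,[0.02,0.03,0.08],0],[1,[0.02,0.06,0.16],0],[1,[0.02,0.09,0.24],0],[1,[0.02,0.09,0.24],0],[1,[0.02,0.09,0.24],0],[1,[0.02,0.09,0.24],0]]'
python3 - <<'E'
from h import *
print(where());goto(piv(-10.5,11),HEAD)
c=cam('wrist','w9')
L,m=tilt(c)
print([L[v,320].round(1).tolist() for v in range(222,300,6)])
E
```

```text
time_s: 11.2
tool_pos: [0.5189, -0.2056, 0.0739]
eef_rot: [0.795, -0.607, -0.0, 0.0]
contact_force: [2.5, 0.9, -0.0]
opening: 0.0598
[-10.27   0.04  11.4 ]
shift cm [-0.   -0.01  0.05] turn 0.002 now [ 0.5189 -0.2056  0.0739] head -1.3039 z [-4.e-04  1.e-04 -1.e+00] F [ 2.48  0.94 -0.04] T [ 0.186 -0.277 -0.031] open 0.0598 t 11.2
[[-27.2, -0.9, -1.4], [-24.8, -0.9, 16.2], [-21.9, -0.9, 16.6], [-19.1, -0.9, 19.1], [-16.1, -0.9, 19.2], [-13.3, -0.9, 20.1], [-10.2, -0.9, 19.5], [-7.3, -0.8, 20.0], [-3.9, -0.8, 18.4], [-1.1, -0.8, 19.5], [2.0, -0.8, 19.6], [5.0, -0.8, 19.8], [8.3, -0.8, 19.1]]
```

```bash
python3 -m inch '[[1,[0,0.02,0.06],0],[1,[0,0.04,0.1],0],[1,[0,0.04,0.1],0],[1,[0,-0.06,0.14],0],[1,[0,-0.15,0.17],0],[1,[0,-0.24,0.21],0],[1,[0,-0.24,0.21],0],[1,[0,-0.24,0.21],0]]'
python3 - <<'E'
from h import *
print(where());goto(piv(-15.5,11),HEAD)
c=cam('wrist','w10')
L,m=tilt(c)
print([L[v,320].round(1).tolist() for v in range(222,300,6)])
E
```

```text
time_s: 12.05
tool_pos: [0.5214, -0.2053, 0.072]
eef_rot: [0.795, -0.607, 0.0, 0.0]
contact_force: [-0.9, -0.1, 3.8]
opening: 0.0594
[-13.25   0.37  10.51]
shift cm [-0.04 -0.23  0.03] turn 0.002 now [ 0.5214 -0.2053  0.072 ] head -1.3039 z [-0.e+00 -4.e-04 -1.e+00] F [-0.9  -0.06  3.84] T [-0.237  0.237  0.016] open 0.0594 t 12.05
[[-30.2, -0.6, -0.9], [-27.9, -0.6, 16.2], [-25.0, -0.6, 17.4], [-22.1, -0.6, 18.6], [-19.2, -0.6, 18.6], [-16.1, -0.6, 18.3], [-13.1, -0.6, 18.2], [-10.6, -0.5, 20.8], [-7.2, -0.5, 19.0], [-4.3, -0.5, 19.5], [-1.1, -0.5, 19.0], [2.2, -0.5, 18.3], [5.1, -0.5, 19.1]]
```

```bash
python3 -m inch '[[1,[-0.03,-0.06,0.02],0],[1,[-0.05,-0.12,0.04],0],[1,[-0.05,-0.16,0.06],0],[1,[-0.05,-0.16,0.06],0],[1,[-0.05,-0.16,0.06],0],[1,[-0.05,-0.16,0.06],0]]'
python3 - <<'E'
from h import *
print(where());goto(piv(-15.5,11),HEAD)
c=cam('wrist','w11');np.savez('w11.npz',**c)
L,m=tilt(c)
print([L[v,320].round(1).tolist() for v in range(222,300,6)])
E
```

```text
time_s: 12.7
tool_pos: [0.5229, -0.2041, 0.0713]
eef_rot: [0.795, -0.607, 0.0, -0.0]
contact_force: [0.1, -1.5, 3.0]
opening: 0.0602
[-15.19  -0.34  10.49]
shift cm [ 0.03 -0.05 -0.04] turn 0.002 now [ 0.5229 -0.2041  0.0713] head -1.3039 z [ 2.e-04 -1.e-04 -1.e+00] F [ 0.09 -1.51  2.96] T [-0.336  0.007  0.036] open 0.0602 t 12.7
[[-32.2, -1.3, 0.0], [-29.8, -1.3, 15.2], [-26.8, -1.3, 15.3], [-24.2, -1.3, 20.1], [-21.1, -1.2, 18.5], [-18.3, -1.2, 19.8], [-15.0, -1.2, 17.8], [-12.2, -1.2, 18.9], [-9.3, -1.2, 19.9], [-6.3, -1.2, 19.9], [-3.3, -1.2, 20.1], [0.3, -1.2, 18.0], [3.3, -1.2, 18.7]]
```

View pics/w11.png

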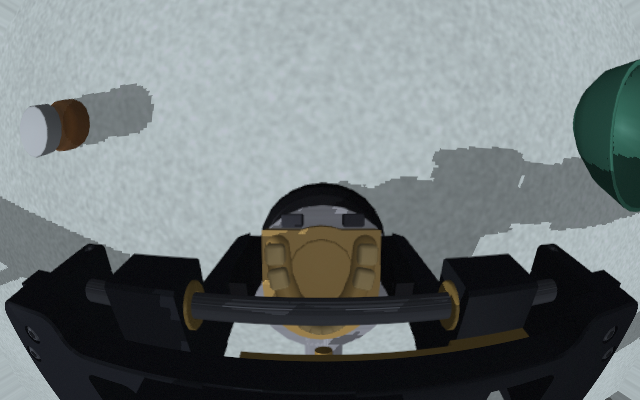

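Jaws at (292,220)/(353,220), cast centre column 321.5 against the jaw midpoint 322.5; heel is just about at the jaws. Next, nudge until there is jaw contact.

```bash
python3 -m inch '[[1,[0.04,-0.04,0.02],0],[1,[0.04,-0.08,0.03],0],[1,[0.04,-0.08,0.03],0],[1,[0.04,-0.08,0.03],0],[1,[0.04,-0.08,0.03],0]]'
python3 - <<'E'
from h import *
for i in range(3):
    c=cam('wrist','w12' if i==0 else None);s=ctrl.get_state();print(where(),(D.T@s['contact_force']).round(2),s['torque'].round(2))
np.savez('w12.npz',**c)
L,m=tilt(c)
print([L[v,320].round(1).tolist() for v in range(222,300,6)])
E
```

```text
time_s: 13.25
tool_pos: [0.5235, -0.2041, 0.071]
eef_rot: [0.795, -0.607, -0.0, -0.0]
contact_force: [-1.3, 0.7, 5.0]
opening: 0.0599
[-15.85  -0.23  10.47] [ 3.5  -0.69  4.4 ] [-0.05  0.25  0.  ]
[-15.88  -0.23  10.49] [ 2.69 -1.69  5.03] [-0.03  0.25 -0.03]
[-15.87  -0.24  10.47] [ 3.05 -0.89  3.98] [-0.05  0.23 -0.06]
[[-32.9, -1.2, 0.3], [-30.5, -1.2, 15.8], [-27.4, -1.2, 14.8], [-24.8, -1.2, 19.1], [-21.9, -1.2, 19.9], [-18.8, -1.2, 18.8], [-15.8, -1.1, 18.6], [-12.9, -1.1, 19.0], [-9.9, -1.1, 19.3], [-7.0, -1.1, 19.7], [-3.9, -1.1, 19.5], [-0.6, -1.1, 18.7], [2.8, -1.1, 17.9]]
```

```bash
python3 -m inch '[[1,[0.02,-0.05,0.02],0],[1,[0.02,-0.1,0.04],0],[1,[0.02,-0.1,0.04],0],[1,[0.02,-0.1,0.04],0]]'
python3 - <<'E'
from h import *
for i in range(3):
    c=cam('wrist','w13' if i==0 else None);s=ctrl.get_state();print(where(),(D.T@s['contact_force']).round(2),s['torque'].round(2))
np.savez('w13.npz',**c)
L,m=tilt(c)
print([L[v,320].round(1).tolist() for v in range(222,300,6)])
E
```

```text
time_s: 13.8
tool_pos: [0.5241, -0.204, 0.0708]
eef_rot: [0.795, -0.607, -0.001, 0.0]
contact_force: [-3.9, 1.1, 7.8]
opening: 0.0601
[-16.44  -0.1   10.44] [ 5.34 -1.29  5.84] [-0.03  0.51 -0.01]
[-16.46  -0.09  10.44] [ 5.64 -2.13  5.96] [-0.04  0.54  0.02]
[-16.44  -0.11  10.45] [ 5.55 -1.89  5.27] [-0.1   0.62 -0.02]
[[-33.5, -1.1, -0.5], [-31.1, -1.1, 15.6], [-28.0, -1.1, 15.4], [-25.3, -1.0, 18.6], [-22.4, -1.0, 18.8], [-19.6, -1.0, 20.0], [-16.3, -1.0, 18.2], [-13.4, -1.0, 18.9], [-10.3, -1.0, 18.0], [-7.3, -1.0, 18.7], [-4.4, -1.0, 19.3], [-1.2, -1.0, 18.8], [1.9, -1.0, 19.0]]
```

View pics/w13.png

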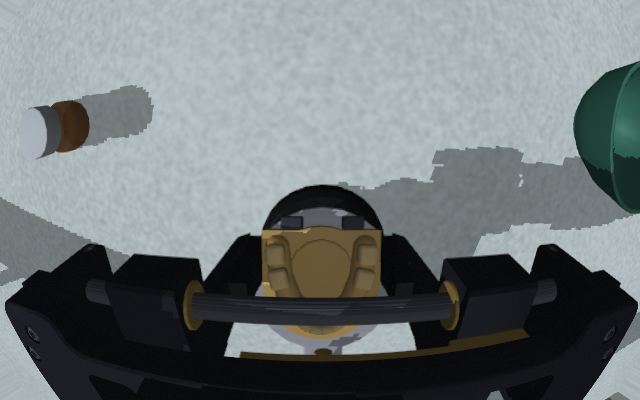

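```bash
python3 - <<'E'
from h import *
c=dict(np.load('w13.npz'))
cv2.imwrite('pics/w13z.png',cv2.resize(c['color'][195:265,250:395],(800,386),interpolation=cv2.INTER_CUBIC))
L=(cloud(c,True)-C)@D*1000
for u in(285,292,299,346,353,360):
    print(u,[L[v,u].round(1).tolist() for v in range(214,240,2)])
# deck plane visible part
f=(abs(L[...,2])<3)&(np.hypot(L[...,0],L[...,1])<41)&(c['z_map']>0)
p=L[f];
k=(abs(p[:,1])<41)
A=np.c_[p,np.ones(len(p))];co=np.linalg.lstsq(A[:,[0,1,3]],p[:,2],rcond=None)[0];print('deck residual slope x,y,off',co,len(p),p.min(0),p.max(0))
E
```

```text
285 [[-37.3, -24.4, -34.8], [-36.9, -19.1, 11.6], [-35.8, -19.1, 11.3], [-34.8, -19.1, 11.4], [-33.8, -19.0, 11.6], [-32.8, -19.0, 12.1], [-31.7, -19.0, 12.0], [-30.7, -18.9, 12.4], [-29.9, -18.5, 15.9], [-28.9, -18.7, 14.8], [-27.9, -18.5, 16.0], [-27.0, -18.5, 16.2], [-26.1, -18.3, 17.7]]
292 [[-37.8, -16.6, -0.4], [nan, nan, nan], [-35.9, -15.4, 11.7], [-34.8, -15.5, 10.5], [-33.9, -15.3, 12.5], [-32.8, -15.5, 10.9], [-31.8, -15.4, 12.4], [-30.7, -15.4, 11.5], [-29.6, -15.6, 10.1], [-28.9, -15.1, 15.3], [-28.0, -15.0, 15.6], [-27.0, -15.0, 15.8], [-26.0, -15.0, 16.5]]
299 [[-37.8, -12.7, -1.2], [-36.9, -11.9, 11.4], [-35.9, -11.9, 11.1], [-34.9, -11.8, 12.0], [-33.8, -11.8, 11.4], [-32.8, -11.8, 11.6], [-31.8, -11.8, 11.7], [-30.8, -11.8, 11.8], [-29.7, -11.9, 10.7], [-29.0, -11.5, 16.1], [-27.9, -11.6, 14.7], [-27.0, -11.5, 15.9], [-25.9, -11.6, 15.0]]
346 [[-37.9, 13.1, 0.1], [-37.0, 12.2, 11.6], [-36.0, 12.2, 12.0], [-35.0, 12.2, 11.9], [-33.9, 12.2, 12.3], [-32.9, 12.2, 11.5], [-31.9, 12.2, 11.5], [-30.8, 12.2, 11.4], [-29.7, 12.4, 9.8], [-29.0, 12.0, 14.0], [-28.1, 11.9, 15.5], [-27.0, 11.9, 15.3], [-26.0, 11.9, 15.5]]
353 [[-37.9, 17.1, -0.9], [-37.0, 15.6, 13.3], [-36.0, 15.8, 12.0], [-34.9, 15.8, 11.6], [-33.9, 15.8, 12.1], [-33.0, 15.6, 13.6], [-31.9, 15.8, 12.3], [-30.8, 15.9, 10.8], [-30.1, 15.4, 16.1], [-29.1, 15.4, 15.7], [-28.1, 15.3, 16.8], [-27.0, 15.5, 15.4], [-26.1, 15.4, 16.0]]
360 [[-37.4, 25.6, -37.0], [-37.0, 19.3, 12.3], [-36.0, 19.4, 12.0], [-34.9, 19.3, 12.2], [-33.9, 19.3, 12.8], [-32.8, 19.6, 10.5], [-31.8, 19.5, 11.3], [-30.8, 19.5, 11.5], [-30.1, 18.8, 16.6], [-29.0, 18.9, 15.9], [-28.0, 19.0, 15.6], [-27.3, 18.5, 19.5], [-26.4, 18.4, 20.3]]
deck residual slope x,y,off [ 0.00270489  0.00333335 -0.0929276 ] 1905 [-40.61919386 -38.13345292  -2.32109663] [40.82418492 36.42973869  2.45793478]
```

View pics/w13z.png

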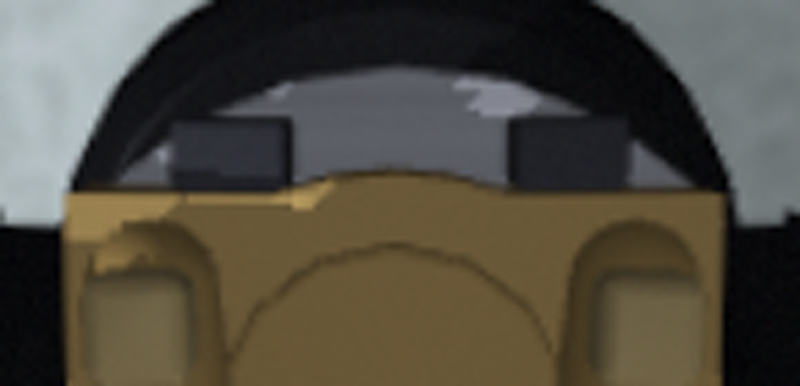

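Heel edge lies along both jaw faces (zoom row 190) and the deck slope is unchanged. A small centring nudge of about 0.4 mm and slightly firmer press, then a flushness check.

```bash
python3 -m inch '[[1,[0.04,0,0.02],0],[1,[0.05,0.01,0.05],0],[1,[0.05,0.01,0.06],0],[1,[0.05,0.01,0.06],0],[1,[0.05,0.01,0.06],0],[1,[0.05,0.01,0.06],0]]' 15
cat > chk.py <<'E'
from h import *
import sys
Ls=[];Cs=[]
for i in range(4):
    c=cam('wrist',sys.argv[1] if i==0 else None);s=ctrl.get_state();print(where(),(D.T@s['contact_force']).round(2),s['torque'].round(2),round(s['opening'],4),s['time_s'])
    Ls.append((cloud(c,True)-C)@D*1000)
L=np.nanmedian(np.array(Ls),0)
hsv=cv2.cvtColor(c['color'],cv2.COLOR_BGR2HSV);ye=(hsv[...,0]>10)&(hsv[...,0]<32)&(hsv[...,1]>70)
ye[330:]=0
q=L[ye&(L[...,2]>13)&(L[...,2]<18.2)&(L[...,0]>-31)&(L[...,0]<30)]
print('yellow at 13..18 mm',len(q),q.min(0),q.max(0))
for sel,nm in((abs(q[:,1])>26,'side ledges'),((q[:,0]<-26),'heel ledge'),(q[:,0]>12,'front')):
    p=q[sel]
    if len(p)>20:print(nm,len(p),'z',np.median(p[:,2]).round(2),'x',p[:,0].min().round(1),p[:,0].max().round(1),'slope',np.polyfit(p[:,0],p[:,2],1)[0].round(4))
f=(abs(L[...,2])<3)&(np.hypot(L[...,0],L[...,1])<41)&~ye;p=L[f]
co=np.linalg.lstsq(np.c_[p[:,:2],np.ones(len(p))],p[:,2],rcond=None)[0];print('deck residual',co.round(4),len(p))
cv2.imwrite('pics/'+sys.argv[1]+'z.png',cv2.resize(c['color'][195:355,220:420],(800,600)if 0 else (750,600),interpolation=cv2.INTER_CUBIC))
for lo,hi in((-24,-8),(8,24)):
    j=L[(L[...,2]>9)&(L[...,2]<14)&(L[...,0]<-32)&(L[...,0]>-36.5)&(L[...,1]>lo)&(L[...,1]<hi)];print('jaw y',np.percentile(j[:,1],[3,97]).round(2))
h=L[ye&(L[...,2]>14)&(L[...,2]<17.5)&(L[...,0]>-30)&(L[...,0]<-25)];print('cast y',np.percentile(h[:,1],[.3,99.7]).round(2))
E
python3 chk.py w14
```

```text
time_s: 14.55
tool_pos: [0.5241, -0.2041, 0.0708]
eef_rot: [0.795, -0.607, -0.001, -0.0]
contact_force: [-5.2, 3.4, 11.8]
opening: 0.0601
[-16.48  -0.05  10.42] [ 7.96 -4.09  9.68] [ 0.26  0.81 -0.  ] 0.0596 14.6
[-16.47  -0.02  10.41] [ 7.79 -4.4   9.72] [ 0.25  0.82 -0.02] 0.0601 14.65
[-16.48  -0.06  10.4 ] [ 7.17 -4.29  9.68] [0.22 0.78 0.04] 0.0597 14.7
[-16.45  -0.09  10.37] [ 7.34 -3.59  9.01] [0.19 0.76 0.01] 0.0602 14.75
yellow at 13..18 mm 2388 [-30.64491837 -31.20246886  13.46165021] [22.60973973 30.08267088 18.19848153]
side ledges 766 z 15.88 x -30.0 4.5 slope 0.0038
heel ledge 959 z 15.78 x -30.6 -26.0 slope 0.0091
front 114 z 15.92 x 20.0 22.6 slope -0.1153
deck residual [ 0.0027  0.0029 -0.0972] 1914
jaw y [-21.07 -10.77]
jaw y [10.72 20.98]
cast y [-30.62  29.22]chk.py:7: RuntimeWarning: All-NaN slice encountered
  L=np.nanmedian(np.array(Ls),0)
```

View pics/w14z.png

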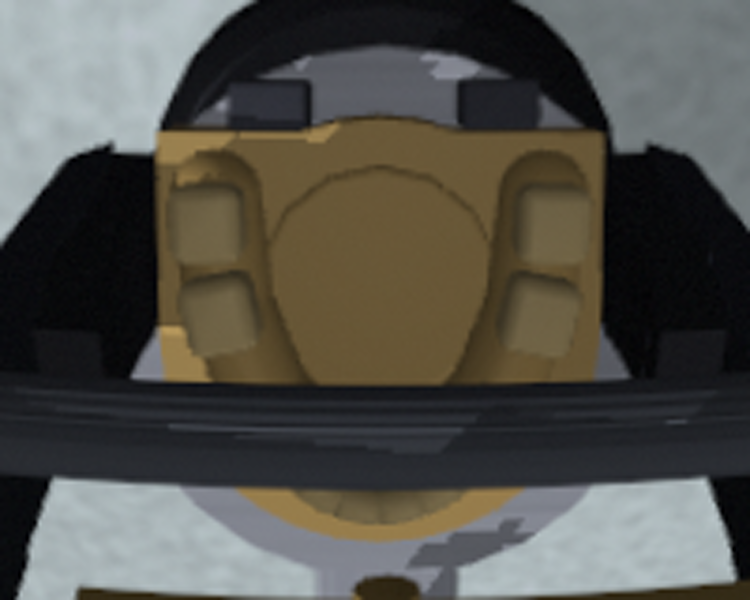

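Flush: the base-top ledges read 15.9 mm, slope 0.004, front 15.9. Cast sits about 0.7 mm to -y, and static friction stopped the nudge. Ease off slightly, shift, press again.

```bash
python3 -m inch '[[1,[0,0.03,-0.07],0],[1,[0.04,0.03,-0.08],0],[1,[0.06,0.03,-0.08],0],[1,[0.06,0.03,-0.08],0],[1,[0.06,0.03,-0.08],0],[1,[0.05,0,-0.02],0],[1,[0.04,-0.01,-0.01],0],[1,[0.04,-0.01,-0.01],0],[1,[0.04,-0.01,-0.01],0]]'
python3 chk.py w15 2>/dev/null
```

```text
time_s: 15.65
tool_pos: [0.5241, -0.2041, 0.0707]
eef_rot: [0.795, -0.607, -0.001, -0.0]
contact_force: [-3.8, 4.6, 12.4]
opening: 0.0596
[-16.51  -0.03  10.38] [ 7.85 -6.14  9.17] [0.57 0.83 0.03] 0.0601 15.7
[-16.52  -0.04  10.35] [ 7.2  -5.48  9.38] [0.57 0.86 0.03] 0.0598 15.75
[-16.51  -0.04  10.34] [ 7.82 -5.58 10.41] [0.53 0.81 0.08] 0.0599 15.8
[-16.5   -0.03  10.34] [ 8.41 -5.8  10.27] [0.59 0.84 0.03] 0.0597 15.85
yellow at 13..18 mm 2386 [-30.69160745 -31.23267081  13.14979097] [22.5051999  30.17035898 18.19931371]
side ledges 770 z 15.86 x -30.1 4.5 slope 0.0037
heel ledge 971 z 15.8 x -30.7 -26.0 slope 0.0144
front 114 z 15.96 x 19.7 22.5 slope -0.1068
deck residual [ 0.0026  0.0031 -0.1046] 1909
jaw y [-21.58 -10.76]
jaw y [10.7  21.05]
cast y [-30.63  29.19]
```

```bash
python3 -m inch '[[1,[0,0.1,-0.12],0],[1,[0,0.18,-0.23],0],[1,[0,0.18,-0.23],0],[1,[0,0.18,-0.23],0],[1,[0,0.18,-0.23],0]]'
python3 chk.py w16 2>/dev/null
```

```text
time_s: 16.35
tool_pos: [0.5228, -0.2055, 0.0718]
eef_rot: [0.795, -0.607, -0.0, 0.0]
contact_force: [0.0, -0.0, -1.8]
opening: 0.06
[-14.6    1.01  10.92] [-0.69  0.28 -2.05] [ 0.06  0.04 -0.03] 0.0598 16.4
[-14.62   1.03  11.05] [-0.54  1.26 -1.63] [-0.02  0.03 -0.  ] 0.06 16.45
[-14.64   1.08  11.18] [-0.53  0.77 -1.55] [ 0.06 -0.03  0.01] 0.0598 16.5
[-14.68   1.09  11.3 ] [-0.93 -0.03 -1.97] [ 0.03 -0.02 -0.02] 0.0598 16.55
yellow at 13..18 mm 2298 [-30.07898306 -30.1499976   13.16592685] [24.48962378 31.43368822 18.19686293]
side ledges 755 z 16.45 x -28.2 6.5 slope 0.0012
heel ledge 662 z 16.46 x -30.1 -26.0 slope 0.0229
front 113 z 16.38 x 21.8 24.5 slope -0.0378
deck residual [ 0.0022  0.0007 -0.0586] 1898
jaw y [-21.11 -10.33]
jaw y [10.82 20.61]
cast y [-29.62  30.21]
```

```bash
python3 -m inch '[[1,[-0.04,0.02,0.06],0],[1,[-0.04,-0.02,0.13],0],[1,[-0.04,-0.1,0.18],0],[1,[-0.04,-0.17,0.24],0],[1,[-0.04,-0.22,0.27],0],[1,[-0.04,-0.22,0.27],0],[1,[-0.04,-0.22,0.27],0],[1,[-0.04,-0.22,0.27],0]]'
python3 chk.py w17 2>/dev/null
```

```text
time_s: 17.35
tool_pos: [0.5244, -0.205, 0.0707]
eef_rot: [0.795, -0.606, -0.001, 0.001]
contact_force: [-6.0, 0.2, 7.5]
opening: 0.0597
[-16.57   0.88  10.35] [ 7.52 -1.66  6.81] [-0.12  0.98  0.1 ] 0.0596 17.4
[-16.58   0.86  10.38] [ 8.35 -1.97  5.47] [-0.12  0.99  0.08] 0.0595 17.45
[-16.57   0.89  10.39] [ 8.29 -0.69  5.08] [-0.05  0.98  0.09] 0.06 17.5
[-16.56   0.89  10.4 ] [ 7.13 -1.53  4.68] [-0.12  0.93  0.07] 0.0599 17.55
yellow at 13..18 mm 2400 [-30.76548053 -29.91797     13.31672917] [22.56810745 31.16144161 18.19821273]
side ledges 775 z 15.84 x -30.1 4.5 slope 0.0034
heel ledge 982 z 15.78 x -30.8 -26.0 slope 0.0049
front 113 z 15.97 x 19.8 22.6 slope -0.0591
deck residual [ 0.0019  0.0022 -0.0709] 1920
jaw y [-21.16 -10.4 ]
jaw y [10.67 20.96]
cast y [-29.86  30.16]
```

View pics/w17z.png

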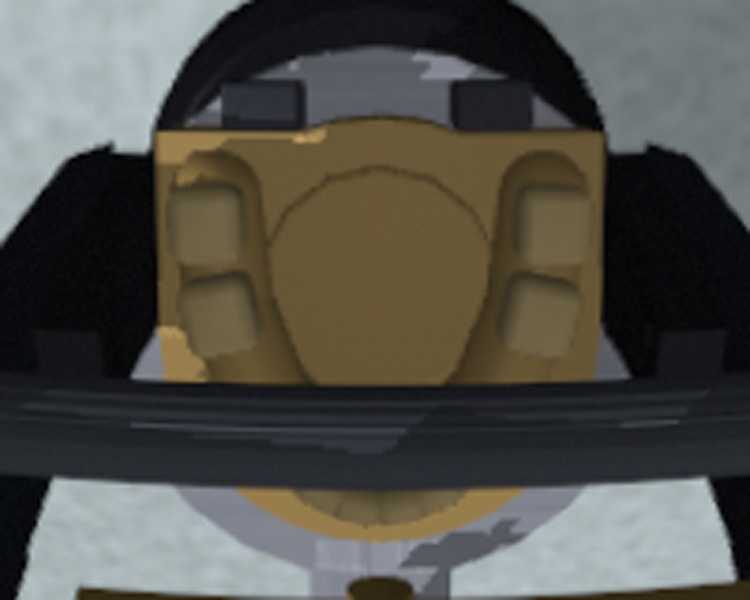

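```bash
python3 -m inch '[[1,[0,0.03,0.03],0],[1,[0,0.04,0.05],0],[1,[0,0.04,0.05],0],[1,[0,0.04,0.05],0],[1,[0,0.04,0.05],0],[1,[0,0.04,0.05],0],[1,[0,0.04,0.05],0],[1,[0,0.04,0.05],0],[1,[0,0.04,0.05],0],[1,[0,0.04,0.05],0]]'
python3 chk.py w18 2>/dev/null
python3 - <<'E'
from h import *
c=cam('scene','s18');v,u=140,263
cv2.imwrite('pics/s18z.png',cv2.resize(c['color'][v-45:v+35,u-50:u+50],(750,600),interpolation=cv2.INTER_CUBIC))
c=dict(np.load('w13.npz'))
E
```

```text
time_s: 18.55
tool_pos: [0.5245, -0.205, 0.0707]
eef_rot: [0.795, -0.607, -0.0, 0.001]
contact_force: [-5.8, -0.0, 9.1]
opening: 0.0595
[-16.6    0.9   10.41] [ 8.32 -2.08  6.54] [0.09 0.99 0.11] 0.0596 18.6
[-16.58   0.92  10.39] [ 8.94 -1.76  7.69] [0.03 0.97 0.12] 0.0598 18.65
[-16.58   0.86  10.38] [ 8.65 -1.42  6.37] [0.05 1.03 0.1 ] 0.0598 18.7
[-16.55   0.91  10.35] [ 9.09 -1.89  7.14] [0.18 0.96 0.12] 0.0596 18.75
yellow at 13..18 mm 2417 [-30.75269437 -29.99080386  14.44886634] [22.44724318 30.90685044 18.1977236 ]
side ledges 777 z 15.84 x -30.2 4.4 slope 0.0016
heel ledge 983 z 15.79 x -30.8 -26.0 slope 0.0077
front 113 z 15.89 x 19.9 22.4 slope -0.1171
deck residual [ 0.0018  0.0031 -0.0793] 1909
jaw y [-21.14 -10.39]
jaw y [10.67 20.95]
cast y [-29.79  30.12]
```

View pics/s18z.png

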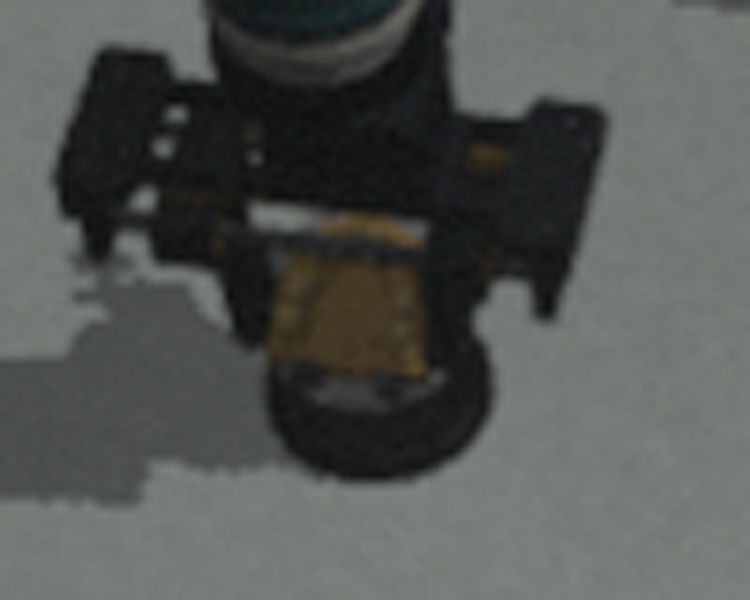

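View pics/w18z.png

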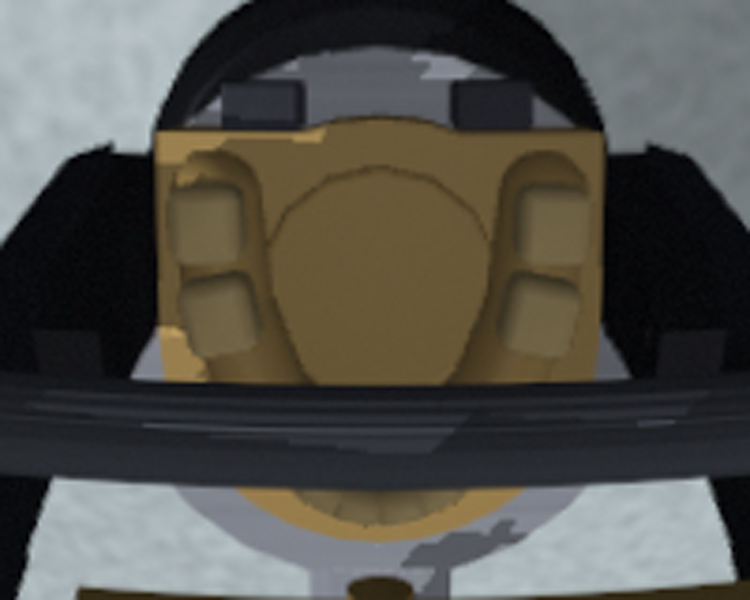

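Steady: heel on both jaws, base flush, forces 7–9 N and stable, deck slope unchanged. Handing in.

```bash
python3 -c "
from cell import ctrl
print(ctrl.close_job())"
```

```text
the job is handed in; nothing more can be done
None
```

I picked up the cast across its base and set it front edge first on the deck. It swivelled flush between the pads as I pressed. I then slid it down against the two jaws, backed off once to re-centre it, and pressed it home again. I handed in at about 18.8 s of the 38 s allowed, still gripping it.

Last checks before hand-in, from the wrist camera's picture and depth:
- **Flush:** the base top reads 15.8–15.9 mm above the deck face at the heel, sides and front, against a nominal 16 mm. The residual slope along the sides is about 0.002 rad.
- **Heel:** its edge lies along both jaw faces. By depth it reads up to 0.8 mm past the jaw plane, which is within the 2 mm calibration.
- **Centring:** the two readings differed slightly, 0.1–0.2 mm from the depth data and about 0.5 mm from the picture. My first nudge to centre it did not move it because friction held it, so I backed off and re-seated it.
- **Deck tilt:** unchanged within 0.003 rad, which is noise level.
- **Push and grip:** about 7 N onto the deck, 9 N against the jaws and 2 N sideways, steady, with the grip at 15 N.
- **Bystanders:** the arm did not come near any of them. I did not re-measure their positions after the move.

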